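# Release a test roller by the magazine's lever

## Robot

A 6-joint arm with a two-finger parallel gripper is mounted at the origin on a cart in front of the work surface, level with it; the furniture and walls round the work are solid. World frame = base frame: x ahead of the robot, y to its left, z up, the work surface at z = 0. Lengths are in m, angles in rad, forces in N, time in s.
With the tool pointing down it reaches from about 0.225 to 0.725 m from the base axis. Payload 3.1 kg.
Tool frame: the origin (TCP) lies on the centre line of the jaws, within the pads' length; the fingertips stand 22 mm ahead of it and the grasp point (between the pads) lies 3 mm ahead of it; z points along the fingers, y is the line along which they close (so a half turn about z gives the same grasp; the last joint's range is limited). The gripper opens to 85 mm and grips with 20 to 120 N. Pads are 22 mm wide; open, the fingers measure 114 mm over their backs; the gripper's body (76 mm by 85 mm) begins 54 mm behind the grasp point. The pads swing forward as they close: fully open they stand 13 mm farther back than shut.
Start: joints at [1.1, 0.048, 0.099, 1.622, 0, 1.443], TCP at [0.176, 0.494, 0.253] pointing down, gripper open.
Joint ranges: [-2.91, 2.91], [-0.99, 1.94], [-1.21, 1.42], [-2.12, 2.29], [-1.49, 1.47], [-3.14, 3.14]. Speed limits (rad/s): [2.79, 2.79, 3.14, 3.14, 3.14, 3.14].

## Interface

Orientations are given as a rotation vector (axis times angle).
In Python, from cell import telemetry, optics, workorder gives the robot as it stands.
- The arm moves only by the tool carry_out, never from a script. Its argument "steps" is a list that holds one entry, the list of rows, each a list of 7 numbers: the shift along the tool's x, y, z as a fraction of full scale, then the turn, a rotation vector about the tool's x, y, z as a fraction of full scale, then the finger opening in mm, from 0 to 85.4. A call has 1 to 20 rows; each row shifts and turns the commanded pose from where the row before left it, along the tool's axes as they then stand; what a row does not reach is not made up. Full scale, the value 1, is 0.25 m for a shift and 120 degrees for a turn. A row lasts 1/10 s, in which the tool goes at most 50 mm and 8.59 degrees, less where a joint would pass 70% of its speed; a pose out of reach is approached as far as the arm can. A call with a number of a shift or a turn outside -1 to 1 is refused whole. A call with a gripper value outside its range is refused whole. The fingers move at their own pace and stop on an object; "newtons" is the grip in N (left out, the last holds). Time passes only in rows, so rows that do not move let the fingers close. It gives the time, the measured TCP pose, the force, the opening and the grip force at its end, in the units of the state.
- telemetry.read_state(): the state, without advancing time (a new reading comes with each control period).
- optics.snapshot(name): name is "side" or "top" or "wrist"; returns a dict with "color" (384x512x3 uint8, red, green, blue), "range_z" (384x512 float32, m along the optical axis (not along the pixel's ray), 0 where there is no reading), "intrinsics" (3x3 intrinsics, pixels), "position" and "attitude" of the camera in the world; the wrist camera has in their place "T_tool_cam" (4x4, takes a point from camera to tool coordinates, whose origin is the TCP and whose axes are the flange's). Camera axes: x right, y up, looking along -z (the intrinsics and any distortion apply to the point x, -y, -z); pixel columns grow to the right and rows downward; lengths in m; the calibration is good to about 2 mm. A picture is of the moment at which its call begins: read the wrist's pose just before it.
- workorder.hand_in(): hands the job in; it is judged then, once.
The state is a dict: "time": time; "qpos": joint angles; "qd": joint speeds; "joint_torque": joint torques, N m; "position": TCP position; "ee_rot": TCP orientation; "force": force on the tool from outside, world axes, zero at the start; "wrist_torque": the same for the moment, N m; "width": finger opening in m; "grip_force": force on a finger pad.
Only numpy, scipy, OpenCV 4.12 (cv2) and the standard library are available. Lean on these libraries where they do the work, as an engineer would, in place of code of your own. Each camera call takes 0.05 s, during which the arm holds its last target. There are 200 camera calls.

## Task

A bend-test roller waits behind the heavy steel flap of the blue roller magazine on the desk. Press down the red pad on the long end of the magazine's lever with your fingertips so that the short end raises the flap and the roller rolls out into the magazine's open tray; then let the lever come up again so that the flap shuts, and leave the roller lying in the tray. Touch only the lever: do not lift it out of its fork, do not touch the flap, the roller or the rest of the magazine, and leave the things standing around in their places.

Things in the scene. Friction and masses are not known exactly. Their poses are not given: they have to be found in the camera images.
- magazine: Roller magazine, fixed to the desk: dark base plate 10 mm thick (x -112..155, y -38..108 mm) with blue chute, tray and the steel flap. Origin on the desk under the lever's pivot; z up; the lever lies along x (y = 0), long end to -x. The chute (82 mm wide, centred at y = +62 mm, walls to 77 mm) slopes down to -x into the open tray.
- fork (a point): Lever pivot: midway between the notches of the two steel fork posts (at y = +-13.5 mm, to 91 mm high), 79 mm above the desk at the magazine's x = y = 0. The pivot axis runs along the magazine's y.
- bumper (a point): Top of the rubber bumper under the lever's long arm, 48 mm above the desk, 90 mm from the pivot; it ends the lever's stroke with the long arm sloping down about 0.27 rad.
- tray (a point): Middle of the tray's rubber floor, 19 mm above the desk, at x = -61, y = +62 mm of the magazine. The tray is open above, spans x -104..-16 mm, and its walls are 46 mm high.
- lever: Loose aluminium lever, 222 x 16 x 8 mm, 0.13 kg, lying by its cross pin in the open fork. Origin on the pin's axis; at rest its x axis is level (long end -x), while the long arm slopes up 0.25 rad and the nose of the 55 mm short arm touches the flap from below. Pressing the pad fully down takes 2 to 7 N; let go, the flap's weight brings it back.
- lever_pin (a point): Middle of the lever's cross pin; lies at point fork while the lever is in its place.
- lever_pad (a point): Middle of the top of the red round pad (28 mm across) on the lever's long end: the place to press. At rest 149 mm horizontally from the pivot and 49 mm above it (128 mm above the desk); pressed, it moves in an arc of 157 mm radius about the pivot, down to about 48 mm above the desk.
- flap (a joint): Angle of the steel flap (1.8 kg nominal, 105 x 136 x 12 mm with a ballast plate on top), hinged at its far (+x) edge 85 mm above the desk, rad: 0 shut, growing as its front edge rises. The roller can pass from about 0.16; with the lever on its bumper it reaches about 0.30. It falls shut by its own weight.
- roller: The steel roller to be released, 20 mm diameter, 60 mm long, lying across the chute behind the flap's skirt at the start. Origin at the centre of its end face on the magazine's +y side; its z axis lies along the roller. It rolls freely down the slope once the flap is up.
- brass_weight: Bystander: brass-coloured weight 38 mm wide, 60 mm high, standing beside the magazine. Origin under its centre.
- spare_roller: Bystander: another steel roller, 20 mm diameter, standing 60 mm high on its end beside the magazine. Origin under its centre.
- small_weight: Bystander: brass-coloured weight 30 mm wide, 47 mm high, standing beside the chute. Origin under its centre.
- glue: Bystander: glue bottle with a red cap, 106 mm high. Origin under its centre.
- dropper: Bystander: brown dropper bottle, 102 mm high. Origin under its centre.
- insert: Bystander: dark serrated jaw insert 64 x 28 x 19 mm, lying beside the chute. Origin under its centre.

How it is judged:
On the way, in this order (a step that is already met when the one before it is completed fails the run):
1. the flap is being raised by pressing the lever with the fingers (value of joint flap above 0.08 rad and contact force between the fingers and lever above 0.5 N), for 0.05 s.
2. the roller has rolled out into the tray (x of roller in the frame of magazine below -0.03 m and z of roller in the frame of magazine below 0.05 m), for 0.1 s.
At the end, for the whole second after the job is handed in: The roller lies at rest in the magazine's tray, the flap is shut again (within 0.03 rad) and the lever rests in its fork (pin within 6 mm of its place) (all of step 2 and value of joint flap below 0.03 rad and x of roller in the frame of magazine above -0.104 m and y of roller in the frame of magazine between 0.018 and 0.105 m and linear speed of each of roller, lever below 0.03 m/s and distance between lever_pin and fork below 0.006 m); the robot touches nothing.
It fails at once if the lever was lifted out of its fork (pin more than 12 mm from its place) (distance between lever_pin and fork above 0.012 m).
It fails at once if the flap or the rest of the magazine was touched with the fingers or the arm (contact force between any of the fingers, the arm and magazine above 0.5 N).
It fails at once if the roller was touched with the fingers or the arm (contact force between any of the fingers, the arm and roller above 0.3 N).
It fails at once if a thing standing around was moved more than 25 mm or tipped (distance of any of brass_weight, spare_roller, small_weight, glue, dropper, insert from where it was at the start of the episode above 0.025 m or angle between any of brass_weight, spare_roller, small_weight, glue, dropper, insert's own z axis and vertical above 0.4 rad).
It also fails if it takes over 32 s, if anything falls off the work surface, if the arm or the gripper's body presses on something with over 40 N, if the wrist force passes 120 N, or if a joint passes its speed limit or range.

## Working session

There is one attempt and no reset: what is moved stays moved. The work goes in short steps, Python scripts to look and compute and a tool call to move; the robot and the scene stay as the last step left them, time stands still between calls to the robot, and variables do not carry over. Pictures are saved under pics/ and viewed, at most 10 in all, crops included, and the job is handed in when it is done.

Besides the shell and the picture viewer there is one more tool, called as name([rows], argument=value, ...), one row to a line, values as JSON. carry_out: Moves the arm, as the interface text tells. Its arguments: {"type":"object","properties":{"steps":{"type":"array"},"newtons":{"type":"number"}},"required":["steps"]}

```bash
mkdir -p pics; cat > h.py <<'E'
import numpy as np, cv2
from scipy.spatial.transform import Rotation as R
from cell import telemetry, optics, workorder
def att(a):
    a=np.array(a,float)
    return a if a.shape==(3,3) else (R.from_rotvec(a).as_matrix() if a.size==3 else R.from_quat(a).as_matrix())
def cloud(s):
    d=s["range_z"];K=np.array(s["intrinsics"]);v,u=np.mgrid[:d.shape[0],:d.shape[1]]
    p=np.stack([(u-K[0,2])/K[0,0]*d,-(v-K[1,2])/K[1,1]*d,-d],-1)
    w=p@att(s["attitude"]).T+np.array(s["position"]);w[d<=0]=np.nan
    return w
E
python3 - <<'E'
from h import *
print(telemetry.read_state())
ims=[]
for n in("top","side"):
    s=optics.snapshot(n);np.savez(n+".npz",color=s["color"],w=cloud(s))
    print(n,s["position"],s["attitude"],[k for k in s],s["intrinsics"])
    c=s["color"];w=cloud(s);h=cv2.cvtColor(c,cv2.COLOR_RGB2HSV)
    m=((h[...,0]<8)|(h[...,0]>172))&(h[...,1]>150)&(h[...,2]>80)
    k,l,st,ce=cv2.connectedComponentsWithStats(m.astype(np.uint8))
    for i in range(1,k):
        if st[i,4]>15: print("red",ce[i],st[i,4],np.nanmedian(w[l==i],0),np.nanmin(w[l==i],0),np.nanmax(w[l==i],0))
    cv2.imwrite(f"pics/{n}.png",c[...,::-1])
E
```

```text
{'time': 0.0, 'qpos': array([ 1.10019901e+00,  4.87786405e-02,  9.75583436e-02,  1.62198283e+00,
       -5.75721923e-06,  1.44298075e+00]), 'qd': array([ 1.11825104e-03,  2.58344609e-05, -1.29957952e-04, -6.02537083e-04,
       -1.62866273e-03, -1.38528477e-03]), 'joint_torque': array([ 2.15018889e-05, -3.38780594e+01,  3.20015717e+01,  2.03165563e-02,
       -1.39652834e-04, -1.31357538e-07]), 'position': array([0.17621985, 0.49394216, 0.25208278]), 'ee_rot': array([-0.53568764, -3.09486795,  0.00361448]), 'force': array([0.03380816, 0.94226076, 0.09828176]), 'wrist_torque': array([-0.02865017,  0.01846693,  0.01105131]), 'grip_force': 0.0, 'width': 0.0855686118976185}
top [0.41745841 0.35420454 0.98963666] [ 0.14120528 -0.11753233 -1.59478017] ['color', 'range_z', 'intrinsics', 'position', 'attitude'] [[392.91507506   0.         259.07580964]
 [  0.         392.91507506 192.02207893]
 [  0.           0.           1.        ]]
red [330.21875 110.09375] 32 [0.78544563 0.17846191 0.02375064] [0.77699113 0.17099173 0.01926089] [0.79548607 0.18372517 0.02740247]
red [ 65.48214286 187.64
[... 521 characters left out ...]
'attitude'] [[422.99732063   0.         257.87940991]
 [  0.         422.99732063 187.3653434 ]
 [  0.           0.           1.        ]]
red [305.62820513 159.51282051] 78 [0.44287237 0.26315589 0.1269963 ] [0.43091907 0.24849902 0.1212369 ] [0.45542457 0.27364968 0.13113238]
red [190.43448276 169.72413793] 145 [0.70608297 0.2174596  0.08437882] [0.69216952 0.20398301 0.06573804] [0.72000896 0.22258506 0.10000815]
red [162.72727273 186.72727273] 22 [0.78649443 0.18286689 0.02382466] [0.77826783 0.16231893 0.01965933] [0.79454115 0.18719698 0.02660948]
red [197.14782609 379.10434783] 115 [0.5965417  0.81207979 0.09868732] [0.58798117 0.80511507 0.08262817] [0.60444347 0.82248117 0.10306054]
```

View pics/top.png

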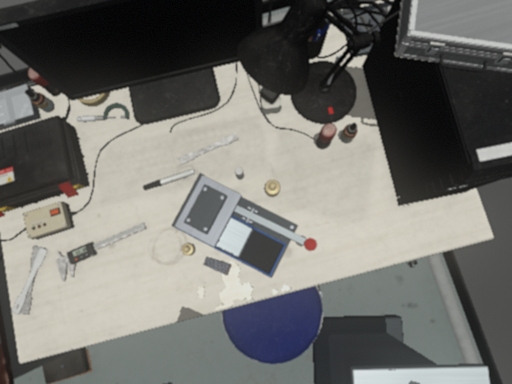

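View pics/side.png

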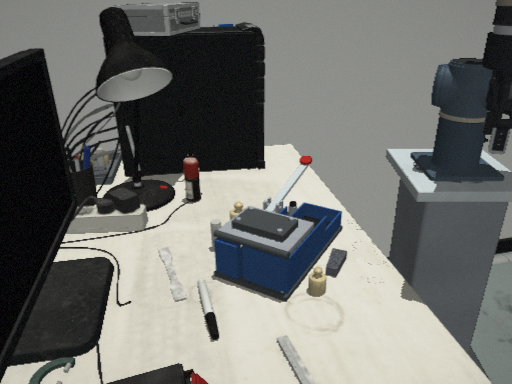

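The top view shows the magazine's lever running from the fork near (250,212) to the red pad at (310,244). The side view confirms the pad at (306,160), well clear of the bystanders. Both cameras put the pad at about (0.442, 0.260, 0.127), which fits the expected height of 0.128.

```bash
python3 - <<'E'
from h import *
P=np.array([.4415,.2605])
for n in("top","side"):
    d=np.load(n+".npz");w=d["w"];c=d["color"]
    hsv=cv2.cvtColor(c,cv2.COLOR_RGB2HSV)
    r=np.hypot(w[...,0]-P[0],w[...,1]-P[1])
    for a,b in((.02,.05),(.05,.08),(.08,.11),(.11,.14)):
        z=.125-.255*r
        m=(r>a)&(r<b)&(abs(w[...,2]-z)<.012)&(w[...,2]>.083)
        q=w[m];print(n,m.sum(),np.nanmedian(q,0) if len(q) else 0, np.degrees(np.arctan2(*(np.median(q[:,:2],0)-P)[::-1])) if len(q) else 0)
    # red pad circle
    m=((hsv[...,0]<8)|(hsv[...,0]>172))&(hsv[...,1]>110)&(r<.03)&(w[...,2]>.11)
    q=w[m];print("pad",m.sum(),q.mean(0),q.min(0),q.max(0))
s=telemetry.read_state();M=R.from_rotvec(s["ee_rot"]).as_matrix()
print(M.round(3)); print("shift tool to above pad (m)",M.T@(np.array([.4415,.2605,.20])-s["position"]))
E
```

```text
top 103 [0.45970449 0.28983134 0.10959787] 58.17420431225894
top 96 [0.47447286 0.31641319 0.1026545 ] 59.471497741136346
top 93 [0.48892367 0.34287458 0.09509719] 60.070639643867274
top 99 [0.5025528  0.36999992 0.08765485] 60.85770189979445
pad 97 [0.44281469 0.25765839 0.126729  ] [0.4318966  0.24640998 0.12095145] [0.45382917 0.26848581 0.13106751]
side 80 [0.45930759 0.29056135 0.1115193 ] 59.358567381624454
side 83 [0.47325606 0.31739015 0.1039455 ] 60.8297614496756
side 87 [0.487995   0.34285609 0.09651771] 60.552638417272846
side 96 [0.5027362  0.36965252 0.08929993] 60.70692091459547
pad 88 [0.44344226 0.26237706 0.12634303] [0.43091907 0.24849902 0.11896211] [0.45542457 0.27364968 0.13113238]
[[-0.942  0.336 -0.001]
 [ 0.336  0.942 -0.002]
 [ 0.    -0.002 -1.   ]]
shift tool to above pad (m) [-0.3282941  -0.13065456  0.05243859]
```

carry_out([
  [[-0.132,-0.0524,0,0,0,0,0],[-0.132,-0.0524,0,0,0,0,0],[-0.132,-0.0524,0,0,0,0,0],[-0.132,-0.0524,0,0,0,0,0],[-0.132,-0.0524,0,0,0,0,0],[-0.132,-0.0524,0,0,0,0,0],[-0.132,-0.0524,0,0,0,0,0],[-0.132,-0.0524,0,0,0,0,0],[-0.132,-0.0524,0,0,0,0,0],[-0.132,-0.0524,0,0,0,0,0],[0,0,0.1,0,0,0,0],[0,0,0.1,0,0,0,0],[0,0,0,0,0,0,0],[0,0,0,0,0,0,0]],
], newtons=20)

```text
time: 1.5
position: [0.4426, 0.2599, 0.2027]
ee_rot: [-0.535, -3.094, 0.002]
force: [0.4, -0.2, 0.7]
width: 0.0001
grip_force: 0.0
```

carry_out([
  [[0,0,0.06,0,0,0,0],[0,0,0.06,0,0,0,0],[0,0,0.04,0,0,0,0],[0,0,0,0,0,0,0],[0,0,0,0,0,0,0]],
])

```text
time: 2.0
position: [0.4429, 0.2601, 0.1629]
ee_rot: [-0.535, -3.095, 0.001]
force: [-0.4, -0.0, -0.1]
width: 0.0001
grip_force: 0.0
```

```bash
python3 - <<'E'
from h import *
c=optics.snapshot("side")["color"][80:260,190:400,::-1]
cv2.imwrite("pics/s2.png",cv2.resize(c,None,fx=3,fy=3,interpolation=cv2.INTER_CUBIC))
print(telemetry.read_state()["force"])
E
```

```text
[ 0.24954035 -0.30765977  0.76595831]
```

View pics/s2.png

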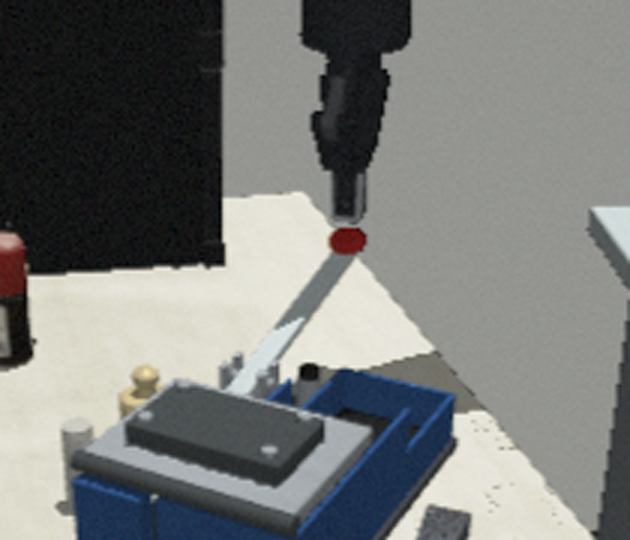

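The fingertips hang just above the middle of the pad at (348,235) in the crop. Next I press slowly, following the arc outward.

carry_out([
  [[0,0,0.03,0,0,0,0],[0.001,-0.006,0.03,0,0,0,0],[0.001,-0.006,0.03,0,0,0,0],[0.001,-0.006,0.03,0,0,0,0],[0.001,-0.006,0.03,0,0,0,0],[0.001,-0.006,0.03,0,0,0,0],[0,0,0,0,0,0,0]],
])

```text
time: 2.75
position: [0.4392, 0.2533, 0.117]
ee_rot: [-0.536, -3.095, 0.0]
force: [0.3, -1.1, 3.4]
width: -0.0001
grip_force: 1.4
```

Force is 3.4 N, as expected. I press on.

carry_out([
  [[0,0,0.03,0,0,0,0],[0,0,0.03,0,0,0,0],[0,0,0.03,0,0,0,0],[0,0.004,0.03,0,0,0,0],[0,0.004,0.02,0,0,0,0],[0,0,0,0,0,0,0],[0,0,0,0,0,0,0],[0,0,0,0,0,0,0],[0,0,0,0,0,0,0],[0,0,0,0,0,0,0],[0,0,0,0,0,0,0]],
])

```text
time: 3.85
position: [0.4403, 0.2557, 0.0834]
ee_rot: [0.535, 3.096, 0.001]
force: [-0.4, 0.3, 0.9]
width: -0.0001
grip_force: 0.8
```

```bash
python3 - <<'E'
from h import *
c=optics.snapshot("top")["color"][150:300,160:340,::-1]
d=optics.snapshot("side")["color"][130:300,190:370,::-1]
f=lambda c:cv2.resize(c,(400,370),interpolation=cv2.INTER_CUBIC)
cv2.imwrite("pics/s3.png",np.hstack([f(c),f(d)]))
E
```

```text
(no output)
```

View pics/s3.png

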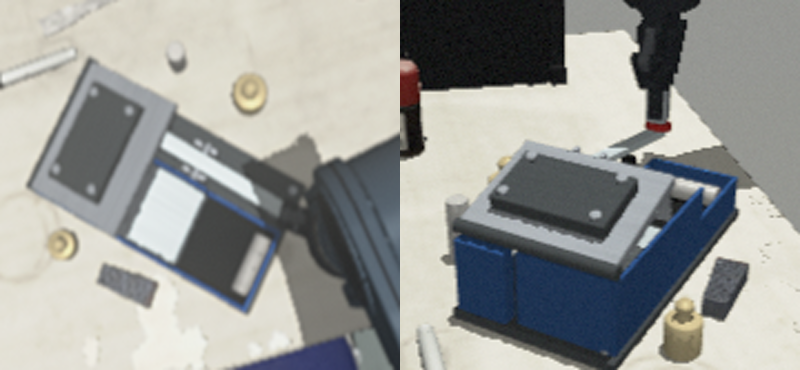

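The roller lies in the tray at (255,265) in the left crop, and the flap is up. Now I let the lever rise slowly.

carry_out([
  [[0,-0.004,-0.02,0,0,0,0],[0,-0.004,-0.03,0,0,0,0],[0,0,-0.03,0,0,0,0],[0,0,-0.03,0,0,0,0],[0,0,-0.03,0,0,0,0],[-0.001,0.006,-0.03,0,0,0,0],[-0.001,0.006,-0.03,0,0,0,0],[-0.001,0.006,-0.03,0,0,0,0],[-0.001,0.006,-0.03,0,0,0,0],[-0.001,0.006,-0.03,0,0,0,0],[0,0,-0.03,0,0,0,0],[0,0,-0.08,0,0,0,0],[0,0,-0.1,0,0,0,0],[0,0,-0.1,0,0,0,0],[0,0,0,0,0,0,0],[0,0,0,0,0,0,0],[0,0,0,0,0,0,0],[0,0,0,0,0,0,0],[0,0,0,0,0,0,0]],
])

```text
time: 5.85
position: [0.4426, 0.2598, 0.232]
ee_rot: [-0.536, -3.093, 0.002]
force: [0.2, -0.3, 0.0]
width: -0.0001
grip_force: 0.0
```

```bash
python3 - <<'E'
from h import *
c=optics.snapshot("top")["color"][150:300,160:340,::-1]
d=optics.snapshot("side")["color"][130:300,190:370,::-1]
f=lambda c:cv2.resize(c,(400,370),interpolation=cv2.INTER_CUBIC)
cv2.imwrite("pics/s4.png",np.hstack([f(c),f(d)]))
s=optics.snapshot("side");w=cloud(s);h=cv2.cvtColor(s["color"],cv2.COLOR_RGB2HSV)
m=((h[...,0]<8)|(h[...,0]>172))&(h[...,1]>110)&(np.hypot(w[...,0]-.443,w[...,1]-.26)<.03)
print(m.sum(),w[m].mean(0))
E
```

```text
85 [0.44275153 0.26259117 0.12619626]
```

View pics/s4.png

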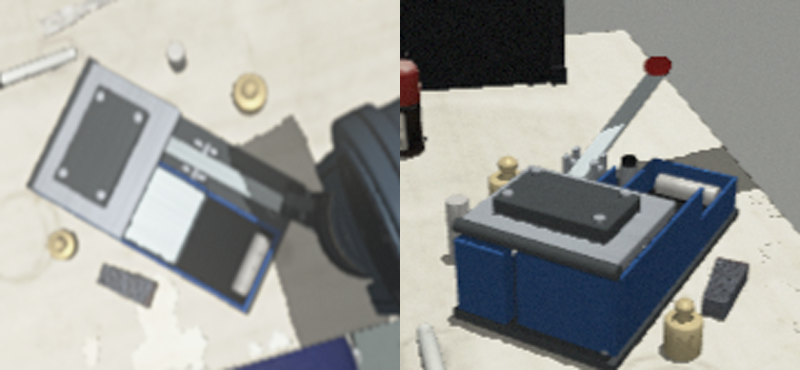

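The flap is shut, the pad is back at its rest place, and the roller is in the tray at (252,262). The arm is clear.

```bash
python3 -c "
from cell import workorder
print(workorder.hand_in())"
```

```text
the job is handed in; nothing more can be done
None
```

I handed the job in: the last pictures show the roller in the tray, the flap shut, the lever back at rest and the arm clear; the hand-in returned no verdict.

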